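# Refit the missing knob on a portable hob

## Task

One control knob has come off the portable hob on the worktop. Pick up the loose knob that matches the one still fitted (the bar-shaped one, not the round ribbed one), fit it on the bare D-shaped spindle with its pointer towards the back of the hob like its fitted neighbour, and push it straight down until it snaps home against the hob. Leave the round knob where it is.

Things in the scene. Friction and masses are not known exactly. Their poses are not given: they have to be found in the camera images.
- hob_knob: The knob to fit: black, upright on the worktop, about 80 g. Round body 51 mm across, 28 high; on it a bar grip 20 mm wide (y), 46 long (x), from 28 to 57 mm high, pinched across its width from above. Nose on the bar's +x end and white line on top: the pointer. Origin: centre of underside; x to the pointer, z up. Bore in the underside: 20 mm wide, 26 deep, funnel mouth, flat on the +x side.
- knob_pointer (a point): Tip of that knob's pointer: 30 mm from its axis along its +x, 50 mm above its underside; same axes as the knob. The bore's flat lies 3 mm from the axis. From about 12 mm above the deck two spring nibs on the spindle resist the knob: keep hold and push straight down past them (5 to 15 N); it snaps on and stops on the deck. Let go earlier, it tips over.
- spindle_seat (a point): Foot of the bare D-shaft (16 mm across, 24 tall, top 7 tapered) on the deck of the fixed steel hob (220 x 280, 50 mm high), front right; the knob's underside centre comes to rest here. x to the hob's back (away from the robot), z up. The D's flat faces +x, 1.5 mm off axis. Play 1.5 mm, 10 degrees; on soft springs the shaft also gives 3.5 mm, 11 degrees. Fitted bar knob: 144 mm to its left (+y).
- round_knob: The wrong knob, to be left alone: black, round and ribbed, 48 mm across its foot, 34 mm tall, no bar, standing loose on the worktop within 20 cm of the right one; the two change places. Origin: centre of its underside, z up.
There are look-alikes about, which are no part of the job. What is shaped like the hob_knob but red is not meant.

How it is judged:
By the outcome, as a careful person would: the job done as asked, in the order asked, and still so for the second after the job is handed in, with the robot touching nothing.
It also fails if it takes over 38 s, if anything falls off the work surface, if the arm or the gripper's body presses on something with over 40 N, if the wrist force passes 120 N, or if a joint passes its speed limit or range.

## Robot

A 6-joint arm with a two-finger parallel gripper is mounted at the origin on a cart in front of the work surface, level with it; the furniture and walls round the work are solid. World frame = base frame: x ahead of the robot, y to its left, z up, the work surface at z = 0. Lengths are in m, angles in rad, forces in N, time in s.
With the tool pointing down it reaches from about 0.35 to 0.975 m from the base axis. Payload 4.9 kg.
Tool frame: the origin (TCP) lies at the very end of the fingers, on their centre line; the grasp point (between the pads) lies 19 mm behind it; z points along the fingers, y is the line along which they close (so a half turn about z gives the same grasp; the last joint's range is limited). The gripper opens to 85 mm and grips with 20 to 120 N. Pads are 22 mm wide; open, the fingers measure 114 mm over their backs; the gripper's body (76 mm by 85 mm) begins 54 mm behind the grasp point. The pads swing forward as they close: fully open they stand 13 mm farther back than shut.
Start: joints at [-0.119, 0.053, 1.613, -0, 1.476, -0.119], TCP at [0.625, 0, 0.209] pointing down, gripper open.
Joint ranges: [-3.01, 3.01], [-1.01, 2.22], [0.06, 2.58], [-1.02, 4.17], [0.09, 2.62], [-3.14, 3.14]. Speed limits (rad/s): [2.57, 2.57, 3.14, 3.14, 3.14, 3.14].

## Interface

Orientations are given as a rotation vector (axis times angle).
In Python, from station import get_obs, get_image, finish_job gives the robot as it stands. The module is installed in compiled form; this text tells all that it offers.
- The arm moves only by the tool carry_out, never from a script. Its argument "rows" is a list of rows, each a list of 7 numbers: the turn, a rotation vector about the tool's x, y, z as a fraction of full scale, then the shift along the tool's x, y, z as a fraction of full scale, then the closure, from -1 (fully open) to 1 (shut). A call has 1 to 5 rows; each row is the pose to reach, as a shift and turn from the pose commanded when the call began, along the tool's axes at that moment, turning the shorter way round; what a row does not reach only later rows make up. Full scale, the value 1, is 300 mm for a shift and pi rad for a turn. A row lasts 1/10 s, in which the tool goes at most 50 mm and 8.59 degrees, less where a joint would pass 70% of its speed; a pose out of reach is approached as far as the arm can. A call with a number of a shift or a turn outside -1 to 1 is refused whole. A call with a gripper value outside its range is refused whole. The fingers move at their own pace and stop on an object; "force" is the grip in N (left out, the last holds). Time passes only in rows, so rows that repeat a pose let the fingers close. It gives the time, the measured TCP pose, the force, the opening and the grip force at its end, in the units of the state.
- get_obs(): the state, without advancing time (a new reading comes with each control period).
- get_image(name): name is "scene" or "side" or "wrist"; returns a dict with "img" (400x640x3 uint8, blue, green, red), "mtx" (3x3 intrinsics, pixels), "D" ([k1, k2, p1, p2, k3] as OpenCV has them; the pictures are not rectified), "R" (3x3) and "t" (3): a world point X has camera coordinates R X + t. Camera axes: x right, y down, z forward; pixel columns grow to the right and rows downward; lengths in m; the calibration is good to about 2 mm. A picture is of the moment at which its call begins. There is no depth.
- finish_job(): hands the job in; it is judged then, once.
The state is a dict: "t": time; "q": joint angles; "dq": joint speeds; "effort": joint torques, N m; "tool_pos": TCP position; "tool_rot": TCP orientation; "contact_force": force on the tool from outside, world axes, zero at the start; "wrist_torque": the same for the moment, N m; "opening": finger opening in m; "grip_force": force on a finger pad.
Only numpy, scipy, OpenCV 4.12 (cv2) and the standard library are available. Lean on these libraries where they do the work, as an engineer would, in place of code of your own. Each camera call takes 0.05 s, during which the arm holds its last target. There are 200 camera calls.

## Working session

There is one attempt and no reset: what is moved stays moved. The work goes in short steps, Python scripts to look and compute and a tool call to move; the robot and the scene stay as the last step left them, time stands still between calls to the robot, and variables do not carry over. Pictures are saved under pics/ and viewed, at most 11 in all, crops included, and the job is handed in when it is done.

Besides the shell and the picture viewer there is one more tool, called after "Call:" by a JSON object that holds its "api" and its "payload", one argument or row to a line. carry_out: Moves the arm, as the interface text tells. Shift numbers are shares of 300 mm and turn numbers shares of pi rad, none past 1 either way. Its arguments: {"type":"object","properties":{"rows":{"type":"array"},"force":{"type":"number"}},"required":["rows"]}

```bash
mkdir -p pics; cat > h.py <<'E'
import numpy as np, cv2, pickle
from station import get_obs, get_image
from scipy.spatial.transform import Rotation as Rn
def snap(n,f):
    c=get_image(n); cv2.imwrite('pics/'+f+'.png',c['img']); pickle.dump(c,open('pics/'+f+'.pkl','wb')); return c
def load(f): return pickle.load(open('pics/'+f+'.pkl','rb'))
def A(c): return [np.array(c[k],float) for k in('mtx','D','R','t')]
def px2w(c,uv,z):
    m,D,R,t=A(c); p=cv2.undistortPoints(np.array([[uv]],float),m,D)[0,0]
    d=R.T@np.array([p[0],p[1],1]); o=-R.T@t
    return o+d*(z-o[2])/d[2]
def w2px(c,P):
    m,D,R,t=A(c); return cv2.projectPoints(np.array(P,float).reshape(-1,3),cv2.Rodrigues(R)[0],t,m,D)[0][:,0]
E
python3 - <<'E'
from h import *
a=snap('scene','s0');b=snap('side','d0');w=snap('wrist','w0')
for c in(a,b,w): print(-np.array(c['R']).T@np.array(c['t']),np.array(c['R'])[2])
o=get_obs();print(o['tool_pos'],o['tool_rot'],o['t'],o['opening'],o['contact_force'])
E
```

```text
[-0.20169796 -0.51603992  0.44545329] [ 0.75544148  0.45544959 -0.47103485]
[ 0.2203377  -0.85417637  0.74971656] [ 0.22261639  0.69654278 -0.68210711]
[0.6254218  0.075819   0.37357344] [-0.00202749 -0.29538965 -0.95537471]
[6.24462753e-01 5.83109856e-05 2.08097174e-01] [-2.22053955e+00 -2.22049511e+00  1.63546762e-03] 0.15 0.08511219158887379 [-1.27735636  1.32929217  0.17392076]
```

View pics/s0.png

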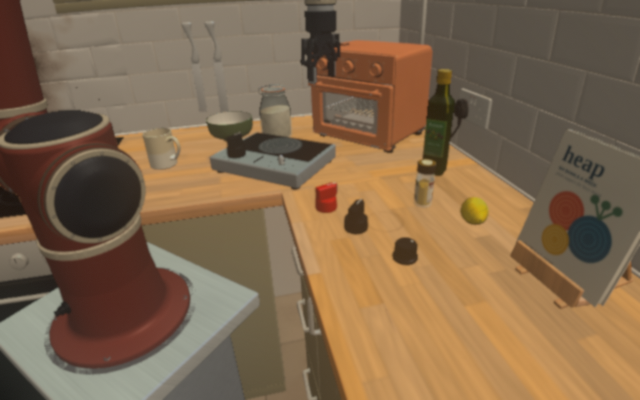

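View pics/w0.png

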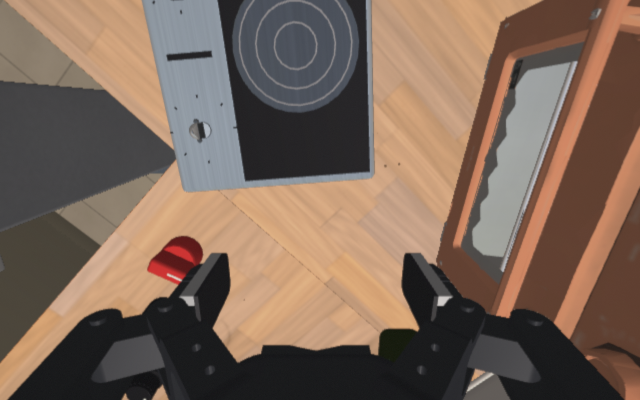

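```bash
python3 - <<'E'
from h import *
a=load('s0');b=load('d0');w=load('w0')
for uv,z in(((356,229),0),((357,203),.057),((405,260),0),((326,208),0),((283,163),.05)): print('s',uv,px2w(a,uv,z))
for uv,z in(((203,140),.05),((200,130),.074),((185,190),.05),((375,175),.05),((150,0),.05)): print('w',uv,px2w(w,uv,z))
P=px2w(a,(356,229),0);print(w2px(b,P),w2px(b,px2w(a,(283,163),.05)))
i=b['img'];u,v=w2px(b,P)[0]
E
```

```text
s (356, 229) [ 0.39694551 -0.21555112  0.        ]
s (357, 203) [ 0.4056201  -0.21259381  0.057     ]
s (405, 260) [ 0.34863672 -0.34154559  0.        ]
s (326, 208) [ 0.44071867 -0.11653765  0.        ]
s (283, 163) [0.50975853 0.05173201 0.05      ]
w (203, 140) [0.50349687 0.04337258 0.05      ]
w (200, 130) [0.51066325 0.05549957 0.074     ]
w (185, 190) [ 0.47686895 -0.01243515  0.05      ]
w (375, 175) [0.69095293 0.00517649 0.05      ]
w (150, 0) [0.46791985 0.17379166 0.05      ]
[[311.18818559 241.97826638]] [[322.83990081 143.07591704]]
```

View pics/d0.png

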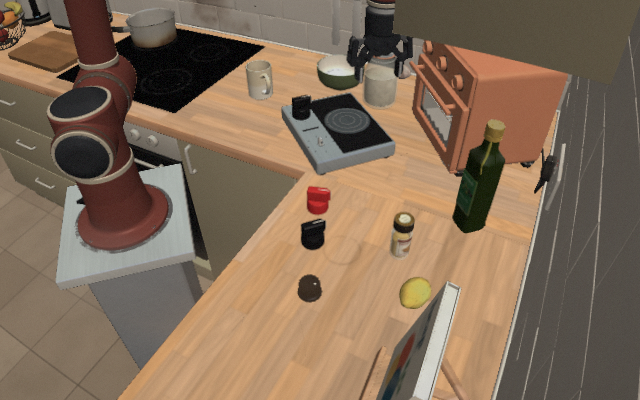

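Call:
{"api": "carry_out", "payload": {
  "rows": [
    [0, 0, 0, 0.03, -0.39, 0, -1],
    [0, 0, 0, 0.03, -0.39, 0, -1],
    [0, 0, 0, 0.03, -0.39, 0, -1],
    [0, 0, 0, 0.03, -0.39, 0, -1],
    [0, 0, 0, 0.03, -0.39, 0, -1]
  ]
}}

```text
t: 0.65
tool_pos: [0.5084, 0.009, 0.2094]
tool_rot: [2.221, 2.221, 0.001]
contact_force: [-1.4, -0.0, 0.1]
opening: 0.0856
grip_force: 0.0
```

```bash
python3 - <<'E'
from h import *
w=snap('wrist','w1')
print(get_obs()['tool_pos'],w2px(w,[.507,.05,.074]))
cv2.imwrite('pics/w1c.png',cv2.resize(w['img'][30:280,150:470],None,fx=2.4,fy=2.4,interpolation=cv2.INTER_CUBIC))
E
```

```text
[0.50879355 0.00886276 0.20942151] [[313.39411139 144.63505297]]
```

View pics/w1c.png

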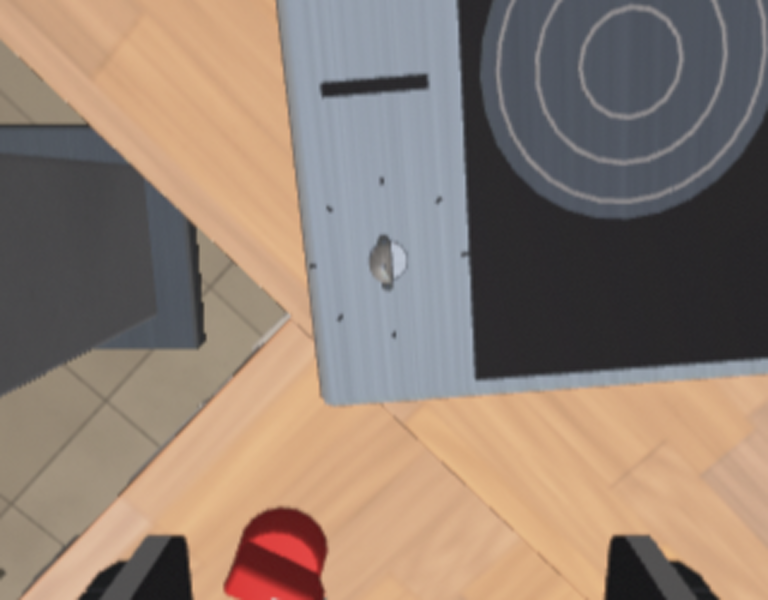

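Call:
{"api": "carry_out", "payload": {
  "rows": [
    [0, 0, 0, -0.6, -0.36, 0, -1],
    [0, 0, 0, -0.6, -0.36, 0, -1],
    [0, 0, 0, -0.6, -0.36, 0, -1],
    [0, 0, 0, -0.6, -0.36, 0, -1],
    [0, 0, 0, -0.6, -0.36, 0, -1]
  ]
}}

```text
t: 1.2
tool_pos: [0.3989, -0.1749, 0.2096]
tool_rot: [2.227, 2.214, -0.002]
contact_force: [0.6, 0.2, 0.6]
opening: 0.0855
grip_force: 0.0
```

```bash
python3 - <<'E'
from h import *
w=snap('wrist','w2')
print(get_obs()['tool_pos'],get_obs()['tool_rot'],w2px(w,[.4,-.213,.057]))
E
```

```text
[ 0.39928294 -0.17436816  0.20954896] [ 2.22673655e+00  2.21488895e+00 -1.33236435e-03] [[316.14330554 212.82073211]]
```

View pics/w2.png

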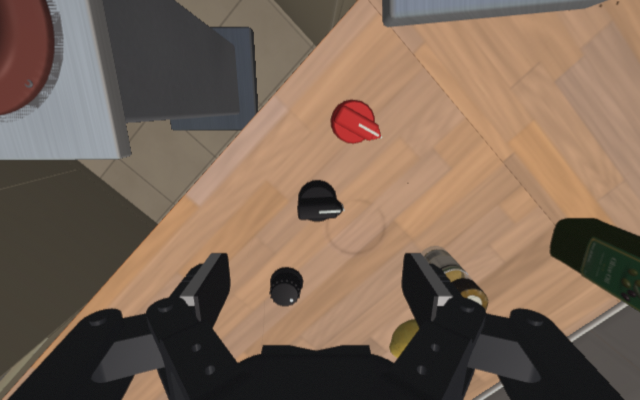

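```bash
python3 - <<'E'
from h import *
w=load('w1')
f=lambda x,y:(150+x/2.4-.3,30+y/2.4-.3)
T=[px2w(w,f(*p),.05)[:2] for p in((464,254),(312,266),(381,181),(394,335),(438,200),(340,317))]
print(np.round(T,4)); 
for i in(0,2,4): print((T[i]+T[i+1])/2, np.linalg.norm(T[i]-T[i+1])/2, np.degrees(np.arctan2(*(T[i]-T[i+1])[::-1])))
for p,q in(((458,0),(476,378)),((476,378),(768,358)),((280,0),(322,395))):
  a,b=px2w(w,f(*p),.05),px2w(w,f(*q),.05); print(a,b,np.degrees(np.arctan2(*(b-a)[1::-1])))
print('flat',[px2w(w,f(*p),.074) for p in((391,243),(392,280),(407,261))])
w=load('w2')
cv2.imwrite('pics/w2c.png',cv2.resize(w['img'][160:240,270:370],None,fx=7,fy=7,interpolation=cv2.INTER_CUBIC))
E
```

```text
[[0.5388 0.0569]
 [0.4704 0.0516]
 [0.5017 0.0881]
 [0.5073 0.0201]
 [0.5267 0.0802]
 [0.4825 0.0285]]
[0.50458857 0.05426432] 0.03426826415453225 4.474079502834968
[0.50453673 0.05408168] 0.03410383798370247 94.70525061948543
[0.50459317 0.05431551] 0.033999324464794464 49.46206479024244
[0.53345561 0.15806538 0.05      ] [ 5.46040141e-01 -4.78393828e-04  5.00000000e-02] -85.46161879991655
[ 5.46040141e-01 -4.78393828e-04  5.00000000e-02] [0.68243955 0.00926379 0.05      ] 4.085351222141502
[0.4611754  0.15799835 0.05      ] [ 0.47305933 -0.00887037  0.05      ] -85.92642978537086
flat [array([0.50624776, 0.06343041, 0.074     ]), array([0.50663419, 0.04827431, 0.074     ]), array([0.51289401, 0.05611891, 0.074     ])]
```

View pics/w2c.png

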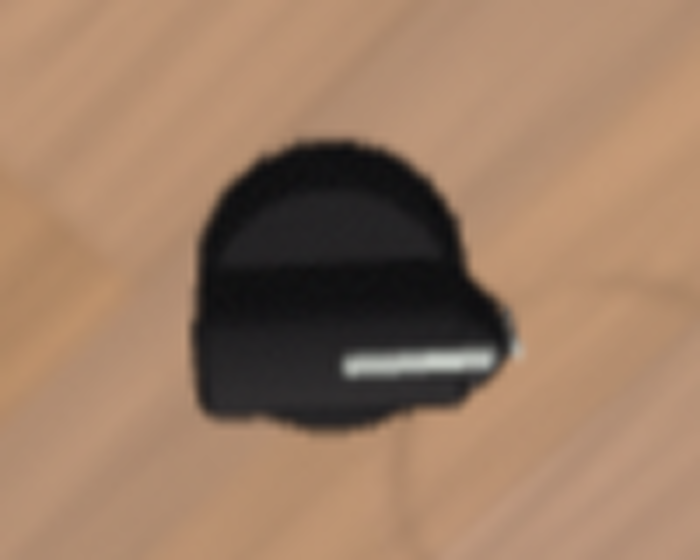

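```bash
python3 - <<'E'
from h import *
w=load('w2')
f=lambda x,y:(270+x/7-.43,160+y/7-.43)
a,b=px2w(w,f(343,366),.057),px2w(w,f(495,358),.057)
th=np.arctan2(*(b-a)[1::-1]);u=np.array([np.cos(th),np.sin(th)]);v=np.array([-u[1],u[0]]);print(a,b,np.degrees(th))
L=px2w(w,f(200,373),.057)[:2]; print('from left end',L+.023*u,'tip',px2w(w,f(515,348),.05)[:2]-.03*u)
print('bar bottom edge',px2w(w,f(300,415),.057)[:2]@v, 'line',a[:2]@v)
l,r,=px2w(w,f(205,240),.014),px2w(w,f(462,240),.014);print('body',l,r,(l+r)/2)
t,b=px2w(w,f(331,142),.0),px2w(w,f(331,430),.028);print('body y',t,b)
for c in((.3995,-.207),): 
  t=np.linspace(0,6.28,5)[:4]
  for z in(0,.028): print(np.round((w2px(w,np.c_[c[0]+.0255*np.cos(t),c[1]+.0255*np.sin(t),0*t+z])-[269.57,159.57])*7))
E
```

```text
[ 0.40276876 -0.21184682  0.057     ] [ 0.42746901 -0.21058765  0.057     ] 2.918291005761632
from left end [ 0.4024462 -0.2117722] tip [ 0.40139231 -0.21283332]
bar bottom edge -0.24018960854887747 line -0.23207775333582803
body [ 0.37817423 -0.20278604  0.014     ] [ 0.42474667 -0.20301283  0.014     ] [ 0.40146045 -0.20289944  0.014     ]
body y [ 0.40111514 -0.18801314  0.        ] [ 0.4008402  -0.23430247  0.028     ]
[[458. 240.]
 [322. 108.]
 [187. 241.]
 [323. 368.]]
[[468. 284.]
 [322. 143.]
 [177. 285.]
 [323. 421.]]
```

Call:
{"api": "carry_out", "payload": {
  "rows": [
    [0, 0, 0.238, -0.124, 0.007, 0.2, -1],
    [0, 0, 0.238, -0.124, 0.007, 0.2, -1],
    [0, 0, 0.238, -0.124, 0.007, 0.2, -1],
    [0, 0, 0.238, -0.124, 0.007, 0.2, -1],
    [0, 0, 0.238, -0.124, 0.007, 0.2, -1]
  ]
}}

```text
t: 1.75
tool_pos: [0.4033, -0.2077, 0.1488]
tool_rot: [-2.881, -1.249, -0.0]
contact_force: [-0.3, -0.5, 0.3]
opening: 0.0859
grip_force: 0.0
```

Call:
{"api": "carry_out", "payload": {
  "rows": [
    [0, 0, 0.238, 0, 0, 0.1, -1],
    [0, 0, 0.238, 0, 0, 0.1, -1],
    [0, 0, 0.238, 0, 0, 0.1, -1],
    [0, 0, 0.238, 0, 0, 0.1, -1],
    [0, 0, 0.238, 0, 0, 0.1, -1]
  ]
}}

```text
t: 2.25
tool_pos: [0.4035, -0.2075, 0.1191]
tool_rot: [-3.139, -0.111, -0.0]
contact_force: [0.3, 0.0, 1.0]
opening: 0.0856
grip_force: 0.0
```

```bash
cat >> h.py <<'E'
def go(P,yaw):
    "rows' turn and shift to bring TCP to P, tool down with tool x at world yaw (deg)"
    o=get_obs(); R=Rn.from_rotvec(o['tool_rot']); c,s=np.cos(np.radians(yaw)),np.sin(np.radians(yaw))
    G=Rn.from_matrix(np.array([[c,s,0],[s,-c,0],[0,0,-1]]))
    print('t',o['t'],'pos',np.round(o['tool_pos'],4),'f',np.round(o['contact_force'],1))
    print('turn',np.round((R.inv()*G).as_rotvec()/np.pi,4),'shift',np.round(R.inv().apply(np.array(P)-o['tool_pos'])/.3,4))
E
python3 - <<'E'
from h import *
w=snap('wrist','w3')
go([.4015,-.2115,.031],2.9)
# predicted outline points
th=np.radians(2.9);u=np.array([np.cos(th),np.sin(th),0]);v=np.array([-u[1],u[0],0]);c=np.array([.4015,-.2115,0])
pts=w2px(w,[c+.03*u+[0,0,.05],c+.023*u+.01*v+[0,0,.057],c+.023*u-.01*v+[0,0,.057],c-.023*u+.01*v+[0,0,.057],c-.023*u-.01*v+[0,0,.057]])
i=w['img'].copy()
i=cv2.resize(i[100:350,200:460],None,fx=2.4,fy=2.4,interpolation=cv2.INTER_CUBIC)
for p in (pts-[200,100])*2.4: cv2.circle(i,tuple(int(x) for x in p),2,(0,255,255),-1)
cv2.imwrite('pics/w3c.png',i)
E
```

```text
t 2.3 pos [ 0.4035 -0.2076  0.1191] f [0.3 0.3 0.2]
turn [-0.0002 -0.0001  0.0053] shift [-0.0076  0.0128  0.2938]
```

View pics/w3c.png

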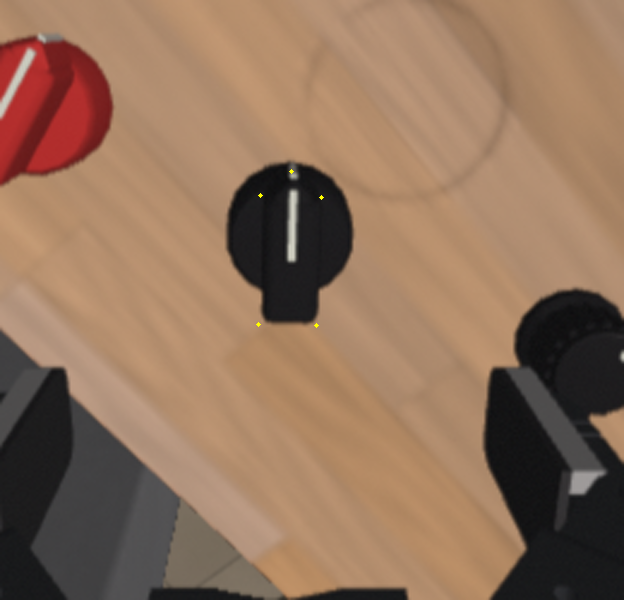

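Call:
{"api": "carry_out", "payload": {
  "rows": [
    [0, 0, 0.005, -0.006, 0.013, 0.1, -1],
    [0, 0, 0.005, -0.006, 0.013, 0.2, -1],
    [0, 0, 0.005, -0.006, 0.013, 0.293, -1],
    [0, 0, 0.005, -0.006, 0.013, 0.293, -1],
    [0, 0, 0.005, -0.006, 0.013, 0.293, -1]
  ]
}}

```text
t: 2.8
tool_pos: [0.4011, -0.2118, 0.0313]
tool_rot: [-3.139, -0.097, 0.001]
contact_force: [0.3, -0.0, 1.1]
opening: 0.0853
grip_force: 0.0
```

Call:
{"api": "carry_out", "payload": {
  "rows": [
    [0, 0, 0, 0, 0, 0, 0.3],
    [0, 0, 0, 0, 0, 0, 0.8],
    [0, 0, 0, 0, 0, 0, 0.8],
    [0, 0, 0, 0, 0, 0, 0.8],
    [0, 0, 0, 0, 0, 0, 0.8]
  ],
  "force": 60
}}

```text
t: 3.3
tool_pos: [0.401, -0.2126, 0.0321]
tool_rot: [3.139, 0.094, 0.002]
contact_force: [-0.0, 0.8, 3.3]
opening: 0.0171
grip_force: 58.7
```

Call:
{"api": "carry_out", "payload": {
  "rows": [
    [0, 0, 0, 0, 0, 0, 0.8],
    [0, 0, 0, 0, 0, 0, 0.8],
    [0, 0, 0, 0, 0, 0, 0.8]
  ],
  "force": 60
}}

```text
t: 3.6
tool_pos: [0.4011, -0.2126, 0.032]
tool_rot: [3.139, 0.094, 0.002]
contact_force: [-0.1, 0.7, 5.2]
opening: 0.0168
grip_force: 58.8
```

Call:
{"api": "carry_out", "payload": {
  "rows": [
    [0, 0, 0, 0, 0, -0.1, 0.8],
    [0, 0, 0, 0, 0, -0.25, 0.8],
    [0, 0, 0, 0, 0, -0.4, 0.8],
    [0, 0, 0, 0, 0, -0.5, 0.8],
    [0, 0, 0, 0, 0, -0.5, 0.8]
  ]
}}

```text
t: 4.1
tool_pos: [0.4029, -0.214, 0.1865]
tool_rot: [3.134, 0.094, 0.012]
contact_force: [-0.4, -0.7, -0.8]
opening: 0.0168
grip_force: 58.7
```

```bash
python3 - <<'E'
from h import *
o=get_obs();print(o['opening'],o['grip_force'])
w=snap('wrist','w4')
cv2.imwrite('pics/w4c.png',cv2.resize(w['img'][150:370,190:450],None,fx=2.4,fy=2.4,interpolation=cv2.INTER_CUBIC))
go([.5037,.0542,.14],4.5)
E
```

```text
0.016791923536985776 58.716132966801524
t 4.15 pos [ 0.4016 -0.213   0.1833] f [ 0.2 -0.3 -1.1]
turn [ 0.001  -0.0011 -0.006 ] shift [ 0.3924 -0.8693  0.143 ]
```

View pics/w4c.png

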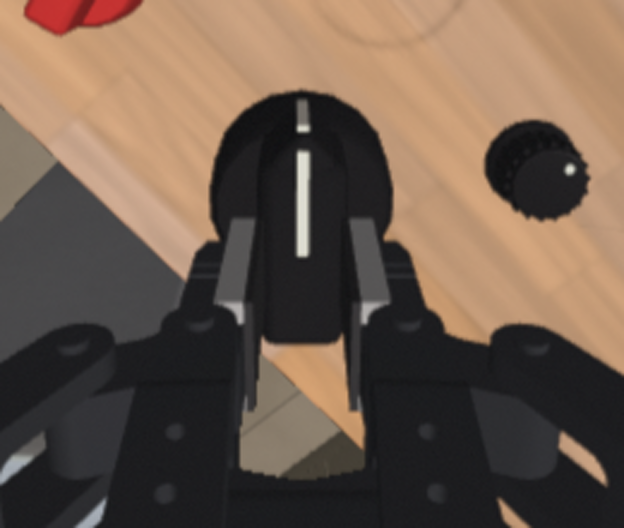

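```bash
python3 - <<'E'
from h import *
w=load('w4');f=lambda x,y:(190+x/2.4-.3,150+y/2.4-.3)
o=get_obs();R=Rn.from_rotvec(o['tool_rot']);z=o['tool_pos'][2]-.032
for n,p,h in(('rear top',(302,340),.057),('line near',(302,256),.057),('line far',(302,152),.057),('tip top',(303,100),.05),('L',(212,190),.028),('R',(392,190),.028)):
  print(n,np.round(1e3*R.inv().apply(px2w(w,f(*p),z+h)-o['tool_pos']),1))
E
```

```text
rear top [-20.7   0.9 -25.1]
line near [  1.1   0.9 -25. ]
line far [ 25.9   0.9 -24.9]
tip top [ 35.6   1.1 -17.9]
L [  5.1 -22.6   3.9]
R [ 5.  24.6  4.1]
```

Call:
{"api": "carry_out", "payload": {
  "rows": [
    [0, 0, -0.006, 0.06, -0.14, 0, 0.8],
    [0, 0, -0.006, 0.14, -0.3, 0, 0.8],
    [0, 0, -0.006, 0.2, -0.45, 0, 0.8],
    [0, 0, -0.006, 0.26, -0.58, 0, 0.8],
    [0, 0, -0.006, 0.32, -0.71, 0, 0.8]
  ]
}}

```text
t: 4.65
tool_pos: [0.4825, 0.0083, 0.1781]
tool_rot: [-3.138, -0.124, 0.007]
contact_force: [0.5, 0.2, -1.8]
opening: 0.017
grip_force: 58.8
```

```bash
python3 - <<'E'
from h import *
go([.5037,.0542,.14],4.5)
E
```

```text
t 4.65 pos [0.4825 0.0083 0.1781] f [ 0.5  0.2 -1.8]
turn [-0.0003  0.0014  0.0001] shift [ 0.0832 -0.1467  0.1269]
```

Call:
{"api": "carry_out", "payload": {
  "rows": [
    [0, 0, 0, 0.04, -0.07, 0, 0.8],
    [0, 0, 0, 0.08, -0.145, 0, 0.8],
    [0, 0, 0, 0.08, -0.145, 0.1, 0.8],
    [0, 0, 0, 0.08, -0.145, 0.17, 0.8],
    [0, 0, 0, 0.08, -0.145, 0.17, 0.8]
  ]
}}

```text
t: 5.15
tool_pos: [0.4997, 0.0518, 0.1235]
tool_rot: [-3.138, -0.124, 0.019]
contact_force: [-0.6, 1.0, -1.1]
opening: 0.0168
grip_force: 58.8
```

Call:
{"api": "carry_out", "payload": {
  "rows": [
    [0, 0, 0, 0, 0, 0, 0.8],
    [0, 0, 0, 0, 0, 0, 0.8]
  ]
}}

```text
t: 5.35
tool_pos: [0.5046, 0.0512, 0.1308]
tool_rot: [3.139, 0.123, 0.001]
contact_force: [0.6, -0.5, -0.3]
opening: 0.0168
grip_force: 58.9
```

```bash
python3 - <<'E'
from h import *
go([.5034,.0537,.107],4.5)
b=snap('side','d1');w=snap('wrist','w5')
u,v=[int(x) for x in w2px(b,[.5034,.0537,.08])[0]]
i=cv2.resize(b['img'][v-35:v+35,u-40:u+40],None,fx=5,fy=5,interpolation=cv2.INTER_CUBIC)
j=cv2.resize(w['img'][130:350,190:450],(414,350))
cv2.imwrite('pics/d1c.png',cv2.resize(np.hstack([i,j]),None,fx=.97,fy=.97))
print(u,v)
E
```

```text
t 5.35 pos [0.5046 0.0512 0.1308] f [ 0.6 -0.5 -0.3]
turn [ 0.     -0.0002 -0.0001] shift [-0.0033 -0.0088  0.0792]
320 133
```

View pics/d1c.png

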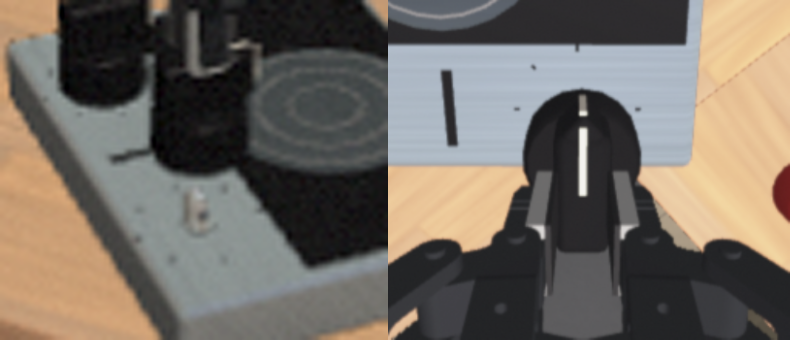

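```bash
python3 - <<'E'
from h import *
w=load('w5')
f=lambda x,y:(190+(x/.97-400)/1.592,130+y/.97/1.592)
o=get_obs();R=Rn.from_rotvec(o['tool_rot'])
T=[px2w(w,f(*p),.05) for p in((517,109),(638,109),(577,48))]
print(T); loc=lambda P:np.round(1e3*R.inv().apply(P-o['tool_pos']),1)
print('side ticks mid',loc((T[0]+T[1])/2),'far tick',loc(T[2]))
z=o['tool_pos'][2]-.032
for p in((583,128),(583,195)): print('line',loc(px2w(w,f(*p),z+.057)))
print('rear',loc(px2w(w,f(583,252),z+.057)))
E
```

```text
[array([0.50142031, 0.08783026, 0.05      ]), array([0.50683397, 0.0195985 , 0.05      ]), array([0.5387076 , 0.05661915, 0.05      ])]
side ticks mid [-0.9 -2.7 81.5] far tick [33.8 -2.9 81.6]
line [ 26.    0.3 -24.9]
line [  1.7   0.3 -25. ]
rear [-20.9   0.4 -25. ]
```

Call:
{"api": "carry_out", "payload": {
  "rows": [
    [0, 0, 0, -0.006, -0.01, 0, 0.8],
    [0, 0, 0, -0.006, -0.01, 0.03, 0.8],
    [0, 0, 0, -0.006, -0.01, 0.06, 0.8],
    [0, 0, 0, -0.006, -0.01, 0.09, 0.8],
    [0, 0, 0, -0.006, -0.01, 0.1, 0.8]
  ]
}}

```text
t: 5.95
tool_pos: [0.5009, 0.0542, 0.0981]
tool_rot: [-3.139, -0.123, 0.005]
contact_force: [-0.7, -0.1, -1.1]
opening: 0.0165
grip_force: 58.9
```

Call:
{"api": "carry_out", "payload": {
  "rows": [
    [0, 0, 0, 0, 0, 0.005, 0.8],
    [0, 0, 0, 0, 0, 0.01, 0.8],
    [0, 0, 0, 0, 0, 0.01, 0.8]
  ]
}}

```text
t: 6.25
tool_pos: [0.5023, 0.0542, 0.0972]
tool_rot: [3.139, 0.123, 0.0]
contact_force: [-0.2, -0.3, -0.5]
opening: 0.0165
grip_force: 58.9
```

Call:
{"api": "carry_out", "payload": {
  "rows": [
    [0, 0, 0, 0, 0, 0.01, 0.8],
    [0, 0, 0, 0, 0, 0.02, 0.8],
    [0, 0, 0, 0, 0, 0.03, 0.8],
    [0, 0, 0, 0, 0, 0.04, 0.8],
    [0, 0, 0, 0, 0, 0.045, 0.8]
  ]
}}

```text
t: 6.75
tool_pos: [0.5021, 0.0542, 0.0833]
tool_rot: [3.139, 0.123, -0.0]
contact_force: [0.3, -0.5, -0.4]
opening: 0.0165
grip_force: 58.8
```

Call:
{"api": "carry_out", "payload": {
  "rows": [
    [0, 0, 0, 0, 0, 0.004, 0.8],
    [0, 0, 0, 0, 0, 0.007, 0.8],
    [0, 0, 0, 0, 0, 0.007, 0.8]
  ]
}}

```text
t: 7.05
tool_pos: [0.5025, 0.0543, 0.0821]
tool_rot: [-3.139, -0.123, -0.001]
contact_force: [-1.1, 0.3, 3.5]
opening: 0.0168
grip_force: 59.5
```

Call:
{"api": "carry_out", "payload": {
  "rows": [
    [0, 0, 0, 0, 0, 0.004, 0.8],
    [0, 0, 0, 0, 0, 0.008, 0.8],
    [0, 0, 0, 0, 0, 0.008, 0.8]
  ]
}}

```text
t: 7.35
tool_pos: [0.5035, 0.0543, 0.082]
tool_rot: [-3.139, -0.123, -0.004]
contact_force: [-4.3, -0.1, 13.1]
opening: 0.0168
grip_force: 61.0
```

```bash
python3 - <<'E'
from h import *
go([.5026,.0543,.082],4.5)
b=snap('side','d2');w=snap('wrist','w6')
u,v=[int(x) for x in w2px(b,[.5034,.0537,.08])[0]]
i=cv2.resize(b['img'][v-35:v+35,u-40:u+40],None,fx=5,fy=5,interpolation=cv2.INTER_CUBIC)
j=cv2.resize(w['img'][130:350,190:450],(414,350))
cv2.imwrite('pics/d2c.png',cv2.resize(np.hstack([i,j]),None,fx=.97,fy=.97))
E
```

```text
t 7.35 pos [0.5035 0.0543 0.082 ] f [-4.3 -0.1 13.1]
turn [ 0.     -0.0007  0.    ] shift [-0.003  -0.0001 -0.0001]
```

View pics/d2c.png

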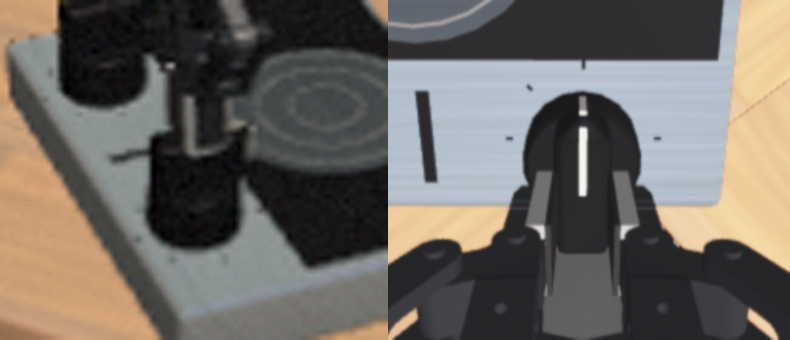

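Call:
{"api": "carry_out", "payload": {
  "rows": [
    [0, 0, 0, 0, 0, 0.005, 0.8],
    [0, 0, 0, 0, 0, 0.005, 0.8]
  ]
}}

```text
t: 7.65
tool_pos: [0.5042, 0.0543, 0.0819]
tool_rot: [3.139, 0.124, 0.005]
contact_force: [-5.7, 1.3, 19.0]
opening: 0.0168
grip_force: 61.8
```

Call:
{"api": "carry_out", "payload": {
  "rows": [
    [0, 0, 0, 0, 0, -0.016, 0.8],
    [0, 0, 0, 0, 0, -0.016, 0.4],
    [0, 0, 0, 0, 0, -0.016, -0.2],
    [0, 0, 0, 0, 0, -0.016, -0.2],
    [0, 0, 0, 0, 0, -0.016, -0.2]
  ],
  "force": 20
}}

```text
t: 8.15
tool_pos: [0.5018, 0.0542, 0.082]
tool_rot: [-3.139, -0.123, 0.001]
contact_force: [0.3, -0.4, -0.6]
opening: 0.0513
grip_force: 0.0
```

Call:
{"api": "carry_out", "payload": {
  "rows": [
    [0, 0, 0, 0, 0, -0.05, -0.2],
    [0, 0, 0, 0, 0, -0.15, -0.2],
    [0, 0, 0, 0, 0, -0.25, -0.2],
    [0, 0, 0, -0.1, 0, -0.35, -0.2],
    [0, 0, 0, -0.1, 0, -0.35, -0.2]
  ]
}}

```text
t: 8.65
tool_pos: [0.4739, 0.0518, 0.1944]
tool_rot: [3.138, 0.123, 0.016]
contact_force: [-0.0, -0.4, -0.3]
opening: 0.0513
grip_force: 0.0
```

```bash
python3 - <<'E'
from h import *
b=snap('side','d3');w=snap('wrist','w7')
u,v=[int(x) for x in w2px(b,[.5034,.0537,.08])[0]]
i=cv2.resize(b['img'][v-35:v+35,u-40:u+40],None,fx=5,fy=5,interpolation=cv2.INTER_CUBIC)
j=cv2.resize(w['img'][100:320,190:450],(414,350))
cv2.imwrite('pics/d3c.png',cv2.resize(np.hstack([i,j]),None,fx=.97,fy=.97))
E
```

```text
(no output)
```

View pics/d3c.png

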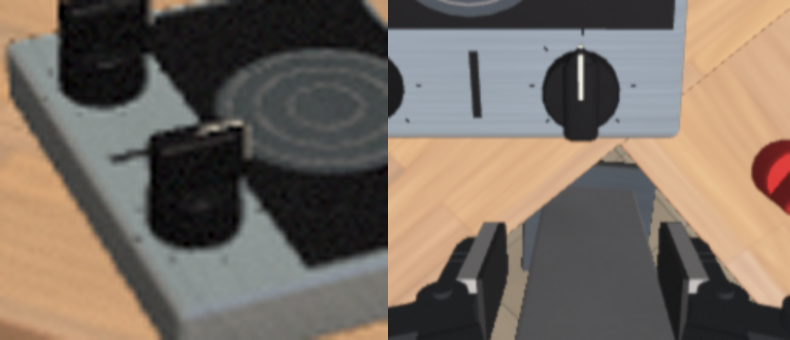

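The knob sits upright on the deck at about (580,90), centred between its tick marks. Its pointer faces the back of the hob like its neighbour, and the gripper is clear.

```bash
python3 -c "from station import finish_job; print(finish_job())"
```

```text
the job is handed in; nothing more can be done
None
```

The bar-shaped knob is on the bare spindle, pushed down until it stopped on the deck with its pointer to the back. I saw no distinct snap in the force readings. The round knob was not touched, and the job was handed in at about 9 s of the 38 s limit.

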